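# Clamp the sanding block in the cam fixture

## Robot

A 6-joint arm with a two-finger parallel gripper is mounted at the origin on a cart in front of the work surface, level with it; the furniture and walls round the work are solid. World frame = base frame: x ahead of the robot, y to its left, z up, the work surface at z = 0. Lengths are in m, angles in degrees, forces in N, time in s.
With the tool pointing down it reaches from about 0.25 to 0.725 m from the base axis. Payload 9.7 kg.
Tool frame: the origin (TCP) lies on the centre line of the jaws, within the pads' length; the fingertips stand 19 mm ahead of it and the grasp point (between the pads) is the TCP (bot.tcp_to_tips is the z of the fingertips in the tool frame, in m); z points along the fingers, y is the line along which they close (so a half turn about z gives the same grasp; the last joint's range is limited). The gripper opens to 85 mm and grips with 20 to 120 N. Pads are 22 mm wide; open, the fingers measure 114 mm over their backs; the gripper's body (76 mm by 85 mm) begins 54 mm behind the grasp point. The pads swing forward as they close: fully open they stand 13 mm farther back than shut.
Start: joints at [67.036, 4.979, 10.078, 95.1, 0, 90], TCP at [0.215, 0.506, 0.217] pointing down, gripper open.
Joint ranges: [-179.16, 179.16], [-48.56, 103.87], [-65.8, 70.77], [-126.05, 130.52], [-82.76, 87.17], [-180, 180]. Speed limits (degrees/s): [127.2, 127.2, 147.25, 180, 180, 180].

## Interface

Orientations are given as [roll, pitch, yaw] about the fixed x, y, z axes, in that order (R = Rz(yaw) Ry(pitch) Rx(roll)).
In Python, from workcell import bot gives the robot as it stands. The module is installed in compiled form; this text tells all that it offers.
- The arm moves only by the tool play_rows, never from a script. Its argument "increments" is a list of rows, each an object with "slide": the shift along the tool's x, y, z in mm, a list of three; "angular": the turn, a rotation vector about the tool's x, y, z in degrees, a list of three; "claw": the opening, from -1 (shut) to 1 (fully open). In form: [{"slide": [x, y, z], "angular": [rx, ry, rz], "claw": claw}, ...]. A call has 1 to 8 rows; each row shifts and turns the commanded pose from where the row before left it, along the tool's axes as they then stand; what a row does not reach is not made up. A row lasts 1/10 s, in which the tool goes at most 50 mm and 8.59 degrees, less where a joint would pass 70% of its speed; a pose out of reach is approached as far as the arm can. A call is refused whole if a number of a shift passes 50 or a number of a turn 8.59, either way. A call with a gripper value outside its range is refused whole. The fingers move at their own pace and stop on an object; "squeeze" is the grip in N (left out, the last holds). Time passes only in rows, so rows that do not move let the fingers close. It gives the time, the measured TCP pose, the force, the opening and the grip force at its end, in the units of the state.
- bot.get_obs(): the state, without advancing time (a new reading comes with each control period).
- bot.camera(name): name is "scene" or "top"; returns the picture (420x560x3 uint8, red, green, blue); there is no depth.
- bot.camera_info(name): a dict with "fovy" (degrees; the focal length in pixels is half the picture's height over the tangent of half this angle, whatever the lens; pixels are square), "cx", "cy" (the principal point, pixels), "R" (3x3) and "t" (3): a world point X has camera coordinates R X + t. Camera axes: x right, y down, z forward; pixel columns grow to the right and rows downward; lengths in m; the calibration is good to about 2 mm. A picture is of the moment at which its call begins. camera_info takes no time and is no camera call.
- bot.job_done(): hands the job in; it is judged then, once.
The state is a dict: "time": time; "q": joint angles; "qd": joint speeds; "joint_efforts": joint torques, N m; "ee_pos": TCP position; "tcp_rot": TCP orientation; "wrist_force": force on the tool from outside, world axes, zero at the start; "torque": the same for the moment, N m; "opening": finger opening in m; "grasp_force": force on a finger pad.
Only numpy, scipy, OpenCV 4.12 (cv2) and the standard library are available. Lean on these libraries where they do the work, as an engineer would, in place of code of your own. Each camera call takes 0.05 s, during which the arm holds its last target. There are 200 camera calls.

## Task

Lay the sanding block flat and lengthwise in the middle between the jaw and the fence of the hand-cranked cam fixture, then turn the crank anticlockwise (seen from above), without forcing it, until the cam's follower rests on the flat dwell, so that the jaw grips the block at full pressure for dressing and the crank stays put when let go. Leave the other things on the bench alone.

Things in the scene. Friction and masses are not known exactly. Their poses are not given: they have to be found in the camera images.
- block_centre (a point): Centre (13.5 mm above the underside) of the loose sanding block, a plain brown cork block 46 x 90 x 27 mm lying flat. Its y axis runs along the 90 mm length, z up. Take it across the 46 mm width.
- seat (a point): Point on the fixture's bed (10 mm above the bench) under the block's middle once it is pushed home, 45 mm from the fence face. Its x axis points from the cam to the fence, z up; the block's 90 mm length lies along this x, centred across. The released jaw's face is 55 mm away at -x: 10 mm of play in all. Lay the block about 5 mm short of the fence; the jaw pushes it home.
- fixture: Cam fixture, fixed to the bench: plywood base 300 x 110 x 10 mm; steel cam housing 84 x 90 mm with round cover, top 41 mm above the bench; sliding jaw; fence. Fence (80 mm wide) and jaw rise to 34 mm above the bench; the bed between is open at both sides. Origin on the crank's axis at bench height, axes as at seat; the seat lies 143 mm along x.
- crank_axis (a point): Point on the crank's upright axis, 70 mm above the bench; does not turn with the crank, axes as at seat. The cam, hidden in the housing, is pinned on the shaft at an unknown angle. From its base circle it rises evenly, then comes the flat dwell, 0.34 rad long, then it falls away twice as steeply. Let go on a slope under load, the crank springs away; on the dwell it stays.
- knob_mid (a point): Middle of the crank's upright dark wooden knob, 24 mm across, 40 mm high (57 to 97 mm above the bench), 55 mm from the crank axis. The knob spins freely on its pin, so a hand holding it need not turn while it leads it round in a circle.
- crank_pin (a point): Point of the crank arm on the pin's axis, 77 mm above the bench; the knob's middle lies on it while unloaded. The knob sits on a rubber bush, 6 N/mm sideways, so a push shows as an offset; over 4 mm (24 N) is forcing it. Push at the knob: about 1 N at first; when jaw, block and fence touch, 4 N climbing to 7 N; at the end of the rise it falls to about 2 N: the dwell.
- crank (a joint): Angle of the crank, rad, growing anticlockwise seen from above; at 0 the knob stands on the +y side of the axis (y of the seat frame). Starts between -0.7 and -0.2, jaw back; stops at -1.0 and 4.6. The middle of the dwell lies somewhere between 1.5 and 3.1, to be found by feel. Past the dwell the crank runs on by itself and unclamps; it can be turned back with about 12 N at the knob.
- jaw: Sliding wooden jaw, 16 x 60 x 22 mm, pushed by the cam through a stiff spring, so that it stands still once it touches the work while the cam goes on rising and compresses the spring. The middle of its front face lies at x = 88 mm, z = 23 mm of its frame (x to the fence). On the dwell it presses with about 30 N.
- sanding_block: The sanding block again; origin at the centre of its underside, axes as at block_centre. About 0.06 kg.
- finger_plane_2: Small brass finger plane, 29x60x31 mm. Loose bystander, not needed; its origin is the centre of its underside.
- pin_tin: Round brass tin, 65 mm across, 28 mm high. Loose bystander, not needed; its origin is the centre of its underside.
- spool_clamp_1: Upright wooden spool clamp with wing nut, 35x35x68 mm. Loose bystander, not needed; its origin is the centre of its underside.
- tailpiece: Black tailpiece lying flat, 41x111x9 mm. Loose bystander, not needed; its origin is the centre of its underside.
- finger_plane_1: Smallest brass finger plane, 23x48x25 mm. Loose bystander, not needed; its origin is the centre of its underside.

How it is judged:
By the outcome, as a careful person would: the job done as asked, in the order asked, and still so for the second after the job is handed in, with the robot touching nothing.
It also fails if it takes over 70 s, if anything falls off the work surface, if the arm or the gripper's body presses on something with over 40 N, if the wrist force passes 120 N, or if a joint passes its speed limit or range.

## Working session

There is one attempt and no reset: what is moved stays moved. The work goes in short steps, Python scripts to look and compute and a tool call to move; the robot and the scene stay as the last step left them, time stands still between calls to the robot, and variables do not carry over. Pictures are saved under pics/ and viewed, at most 10 in all, crops included, and the job is handed in when it is done.

Besides the shell and the picture viewer there is one more tool, called after "Emit:" by a JSON object that holds its "op" and its "data", one argument or row to a line. play_rows: Moves the arm, as the interface text tells. Its arguments: {"type":"object","properties":{"increments":{"type":"array"},"squeeze":{"type":"number"}},"required":["increments"]}

```bash
mkdir -p pics
python3 - <<'E'
from workcell import bot
import cv2
for n in("scene","top"):
    im=bot.camera(n); cv2.imwrite(f"pics/{n}0.png",cv2.cvtColor(im,cv2.COLOR_RGB2BGR)); print(n,bot.camera_info(n))
o=bot.get_obs(); print(o, bot.tcp_to_tips)
E
```

```text
scene {'fovy': 50.480636043549836, 'cx': 281.85232769708165, 'cy': 202.66152612774957, 'R': array([[ 0.77885916, -0.62715086, -0.00775976],
       [-0.48562927, -0.59518152, -0.64025243],
       [ 0.3969164 ,  0.50243483, -0.76812539]]), 't': array([-0.51126152,  0.2546921 ,  1.07994809])}
top {'fovy': 55.8689955263547, 'cx': 286.69947324964846, 'cy': 207.2175395372172, 'R': array([[ 1.89522008e-02, -9.99820389e-01, -6.25285183e-05],
       [-9.86770522e-01, -1.86947611e-02, -1.61041743e-01],
       [ 1.61011650e-01,  3.11379675e-03, -9.86947594e-01]]), 't': array([-0.1123952 ,  0.55817775,  0.99542291])}
{'time': 0.1, 'q': array([6.70346573e+01, 5.00823606e+00, 1.00405555e+01, 9.51000591e+01,
       7.85597298e-05, 9.00022657e+01]), 'qd': array([-0.02101064, -0.0645123 ,  0.10365752,  0.00391779,  0.03219213,
       -0.07471567]), 'joint_efforts': array([ 1.94933229e-03, -5.21563876e+01,  4.65653980e+01,  1.60707347e-02,
        7.57478006e-05, -5.17830728e-06]), 'ee_pos': array([0.21451111, 0.50620866, 0.21666521]), 'tcp_rot': array([-1.79932260e+02, -7.58809676e-05,  1.57032392e+02]), 'wrist_force': array([ 0.31379917,  0.39553641, -0.17319004]), 'torque': array([ 0.02917955, -0.03401813, -0.0323213 ]), 'grasp_force': 0.0, 'opening': 0.08557119393104398} 0.019
```

View pics/scene0.png

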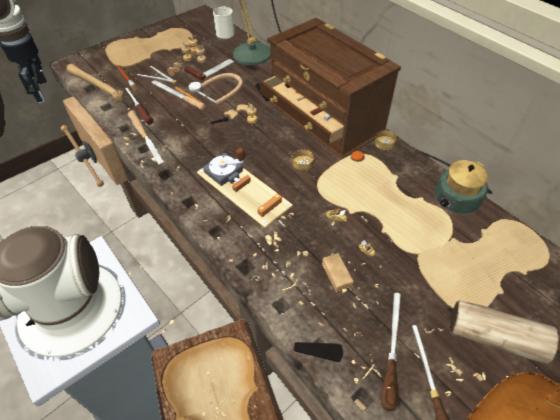

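View pics/top0.png

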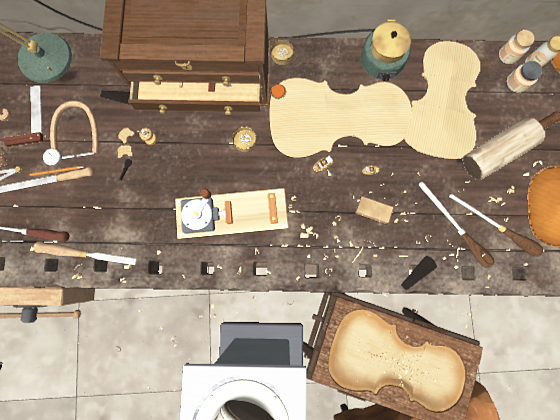

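The top view shows the fixture at about (176–288, 189–238), its knob at (206,194), and the block at (375,209). The scene view shows the block at (337,270). I'll enlarge both around the fixture and block.

```bash
cat > h.py <<'E'
import numpy as np, cv2
from workcell import bot
def K(n):
    i=bot.camera_info(n); f=210/np.tan(np.radians(i['fovy']/2)); return f,i['cx'],i['cy'],np.array(i['R']),np.array(i['t'])
def ray(n,u,v,z):
    f,cx,cy,R,t=K(n); C=-R.T@t; d=R.T@np.array([(u-cx)/f,(v-cy)/f,1]); return C+d*(z-C[2])/d[2]
def proj(n,X):
    f,cx,cy,R,t=K(n); c=R@np.asarray(X)+t; return np.array([cx+f*c[0]/c[2],cy+f*c[1]/c[2]])
def tri(ut,us):
    A=[];b=[]
    for n,(u,v) in(("top",ut),("scene",us)):
        f,cx,cy,R,t=K(n)
        for k,p in((0,(u-cx)/f),(1,(v-cy)/f)):
            A.append(R[k]-p*R[2]); b.append(p*t[2]-t[k])
    return np.linalg.lstsq(np.array(A),np.array(b),rcond=None)[0]
E
python3 - <<'E'
import cv2,numpy as np
a=cv2.imread('pics/top0.png');b=cv2.imread('pics/scene0.png')
r=lambda im,x,y,w,h,s:cv2.resize(im[y:y+h,x:x+w],None,fx=s,fy=s,interpolation=cv2.INTER_CUBIC)
o=np.zeros((600,800,3),np.uint8)
o[:300,:540]=r(a,165,180,135,75,4)[:300,:540]; o[:200,550:790]=r(a,345,185,60,50,4)
o[300:600,:440]=r(b,190,140,110,75,4)[:300]; o[300:520,450:690]=r(b,310,245,60,55,4)
cv2.imwrite('pics/c1.png',o)
E
```

```text
(no output)
```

View pics/c1.png

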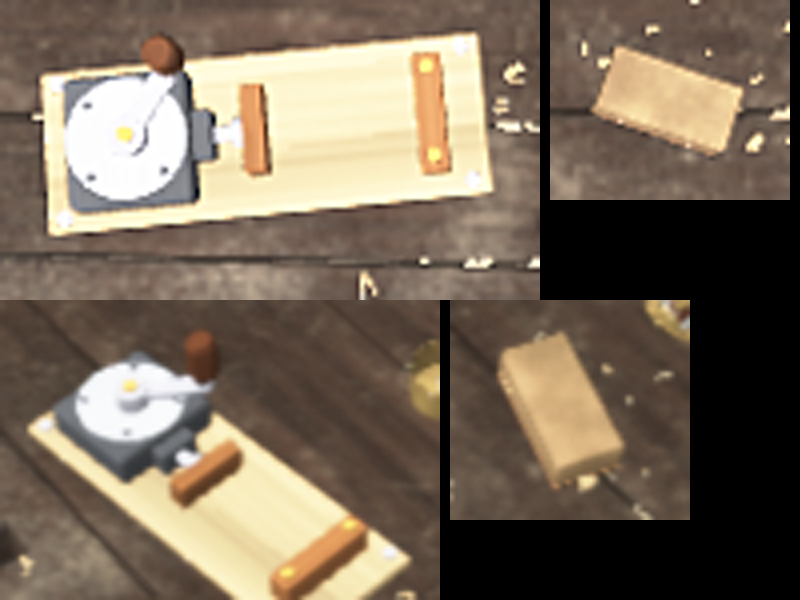

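The crops show the base, jaw, fence and knob clearly, and the block's top face and near side in both views. The top-view base corners are at about (175,199), (284,188), (288,227) and (177,239). I'll take them from contours.

Run:
```python
from h import *
a=cv2.imread('pics/top0.png');hsv=cv2.cvtColor(a,cv2.COLOR_BGR2HSV)
C=lambda p:(p[0]/4-.375,p[1]/4-.375)
# base
m=np.zeros(a.shape[:2],np.uint8)
m[183:245,170:292]=(a[183:245,170:292].max(2)>115)*255
m=cv2.morphologyEx(m,cv2.MORPH_OPEN,np.ones((5,5)))
cs=cv2.findContours(m,0,2)[0];c=max(cs,key=cv2.contourArea)
h=cv2.convexHull(c)[:,0]
P=np.array([ray("top",u,v,.01)[:2]*1000 for u,v in h],np.float32)
print("base mask",cv2.minAreaRect(P))
M=[(40,75),(477,33),(492,190),(50,235)]
Q=[ray("top",C(p)[0]+165,C(p)[1]+180,.01)[:2]*1000 for p in M]
print("corners",np.round(Q,1),"sides",[np.linalg.norm(Q[i]-Q[(i+1)%4]).round(1) for i in range(4)],"ctr",np.mean(Q,0))
# fence top face / jaw / screws
for nm,t in(("fence screws",[(427,66),(434,154)]),):
    S=[ray("top",C(p)[0]+165,C(p)[1]+180,.034)[:2]*1000 for p in t];print(nm,S)
ct=C((125,134)); cs_=C((130,386))
print("axis cap", tri((ct[0]+165,ct[1]+180),(cs_[0]+190,cs_[1]-75+140)))
for nm,p in (("cover centre top",(127,137)),):
    print(nm,ray("top",C(p)[0]+165,C(p)[1]+180,.041)*1000)
kt=C((165,52)); ks=C((201,342))
print("knob top tri",tri((kt[0]+165,kt[1]+180),(ks[0]+190,ks[1]-75+140))*1000, "on z97",ray("top",kt[0]+165,kt[1]+180,.097)*1000)
# block top corners
T=[(617,45),(743,88),(719,148),(594,108)]
print("block top",np.round([ray("top",C((p[0]-550,p[1]))[0]+345,C((p[0]-550,p[1]))[1]+185,.027)[:2]*1000 for p in T],1))
S=[(499,352),(562,334),(623,444),(558,474)]
print("block scene",np.round([ray("scene",C((p[0]-450,p[1]-300))[0]+310,C((p[0]-450,p[1]-300))[1]+245,.027)[:2]*1000 for p in S],1))
# bystanders: brass items triangulate coarse
print("tin?",ray("top",245,139,.014),ray("top",323,164,.02),ray("top",371,170,.015),ray("top",206,194,.08))
```

```text
base mask ((551.4667358398438, 43.074623107910156), (323.5030212402344, 162.42857360839844), 87.48003387451172)
corners [[ 584.6  204.4]
 [ 619.5  -92.9]
 [ 511.6 -105.2]
 [ 475.7  190.7]] sides [np.float64(299.4), np.float64(108.5), np.float64(298.1), np.float64(109.8)] ctr [547.85461247  49.24276803]
fence screws [array([591.25312645, -60.30795328]), array([532.13925222, -66.42629861])]
axis cap [0.53797393 0.13311575 0.05774094]
cover centre top [538.65011314 135.50548519  41.        ]
knob top tri [584.32899941 101.77700785  97.48293353] on z97 [585.02902612 101.60072401  97.        ]
block top [[ 597.9 -301.8]
 [ 570.2 -385.7]
 [ 529.4 -368.7]
 [ 554.7 -285.9]]
block scene [[ 554.8 -289. ]
 [ 595.3 -304.3]
 [ 569.  -386.2]
 [ 524.  -376.2]]
tin? [0.75562642 0.01809717 0.014     ] [ 0.68621284 -0.19892629  0.02      ] [ 0.67309952 -0.331279    0.015     ] [0.58481339 0.10469813 0.08      ]
```

Emit:
{"op": "play_rows", "data": {
  "increments": [
    {"slide": [0,0,0],"angular": [0,0,8.5],"claw": 1},
    {"slide": [0,0,0],"angular": [0,0,8.5],"claw": 1},
    {"slide": [0,0,0],"angular": [0,0,8.5],"claw": 1},
    {"slide": [0,0,0],"angular": [0,0,8.5],"claw": 1},
    {"slide": [0,0,0],"angular": [0,0,8.5],"claw": 1},
    {"slide": [0,0,0],"angular": [0,0,8.5],"claw": 1},
    {"slide": [0,0,0],"angular": [0,0,8.5],"claw": 1},
    {"slide": [0,0,0],"angular": [0,0,8.5],"claw": 1}
  ]
}}

```text
time: 0.9
ee_pos: [0.2145, 0.5063, 0.2168]
tcp_rot: [-180.0, 0.0, 88.7]
wrist_force: [0.3, -0.9, -0.5]
opening: 0.0852
grasp_force: 0.0
```

Emit:
{"op": "play_rows", "data": {
  "increments": [
    {"slide": [0,0,0],"angular": [0,0,8.5],"claw": 1},
    {"slide": [0,0,0],"angular": [0,0,8.5],"claw": 1},
    {"slide": [-35,30,0],"angular": [0,0,0],"claw": 1},
    {"slide": [-35,30,0],"angular": [0,0,0],"claw": 1},
    {"slide": [-35,30,0],"angular": [0,0,0],"claw": 1},
    {"slide": [-35,30,0],"angular": [0,0,0],"claw": 1},
    {"slide": [-35,30,0],"angular": [0,0,0],"claw": 1},
    {"slide": [-35,30,0],"angular": [0,0,0],"claw": 1}
  ]
}}

```text
time: 1.7
ee_pos: [0.3212, 0.2494, 0.2171]
tcp_rot: [180.0, 0.0, 72.1]
wrist_force: [1.2, 0.6, 0.7]
opening: 0.0851
grasp_force: 0.0
```

Emit:
{"op": "play_rows", "data": {
  "increments": [
    {"slide": [-35,30,0],"angular": [0,0,0],"claw": 1},
    {"slide": [-35,30,0],"angular": [0,0,0],"claw": 1},
    {"slide": [-35,30,0],"angular": [0,0,0],"claw": 1},
    {"slide": [-35,30,0],"angular": [0,0,0],"claw": 1},
    {"slide": [-35,30,0],"angular": [0,0,0],"claw": 1},
    {"slide": [-35,30,0],"angular": [0,0,0],"claw": 1},
    {"slide": [-35,30,0],"angular": [0,0,0],"claw": 1},
    {"slide": [-35,30,0],"angular": [0,0,0],"claw": 1}
  ]
}}

```text
time: 2.5
ee_pos: [0.4632, -0.0913, 0.2171]
tcp_rot: [-180.0, -0.0, 72.0]
wrist_force: [1.1, -0.4, -0.3]
opening: 0.0853
grasp_force: 0.0
```

Emit:
{"op": "play_rows", "data": {
  "increments": [
    {"slide": [-34,29,0],"angular": [0,0,0],"claw": 1},
    {"slide": [-34,29,0],"angular": [0,0,0],"claw": 1},
    {"slide": [-34,29,0],"angular": [0,0,0],"claw": 1},
    {"slide": [-34,29,0],"angular": [0,0,0],"claw": 1},
    {"slide": [-34,29,0],"angular": [0,0,0],"claw": 1},
    {"slide": [-33,27,20],"angular": [0,0,0],"claw": 1},
    {"slide": [0,0,40],"angular": [0,0,0],"claw": 1},
    {"slide": [0,0,40],"angular": [0,0,0],"claw": 1}
  ]
}}

```text
time: 3.3
ee_pos: [0.5642, -0.3369, 0.1149]
tcp_rot: [-180.0, -0.0, 71.9]
wrist_force: [0.5, -0.3, -0.1]
opening: 0.0855
grasp_force: 0.0
```

Emit:
{"op": "play_rows", "data": {
  "increments": [
    {"slide": [0,0,20],"angular": [0,0,0],"claw": 1},
    {"slide": [0,0,0],"angular": [0,0,0],"claw": 1},
    {"slide": [0,0,0],"angular": [0,0,0],"claw": 1}
  ]
}}

```text
time: 3.6
ee_pos: [0.564, -0.3353, 0.0978]
tcp_rot: [-180.0, -0.0, 72.0]
wrist_force: [1.0, -0.1, 0.7]
opening: 0.0855
grasp_force: 0.0
```

Run:
```python
from h import *
o=[]
a=bot.camera("top");b=bot.camera("scene")
x,y=map(int,proj("top",[.562,-.337,.05]));p=a[y-40:y+40,x-50:x+50]
x,y=map(int,proj("scene",[.562,-.337,.05]));q=b[y-40:y+40,x-50:x+50]
cv2.imwrite("pics/c2.png",cv2.resize(np.hstack([p,q])[:,:,::-1],None,fx=4,fy=4))
```

```text
(no output)
```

View pics/c2.png

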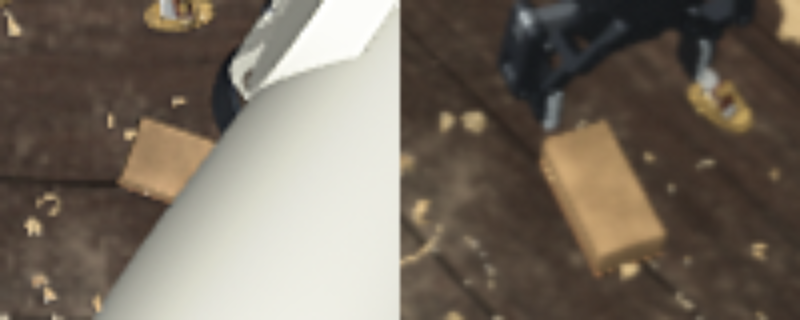

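The view shows the arm partly hiding the block at (170,160) in the left half. In the right half the fingers straddle it as planned, and the small plane stands clear of them. Descending and gripping.

Emit:
{"op": "play_rows", "data": {
  "increments": [
    {"slide": [-2,-1,25],"angular": [0,0,0],"claw": 1},
    {"slide": [0,0,25],"angular": [0,0,0],"claw": 1},
    {"slide": [0,0,20],"angular": [0,0,0],"claw": 1},
    {"slide": [0,0,5],"angular": [0,0,0],"claw": 1},
    {"slide": [0,0,0],"angular": [0,0,0],"claw": 1}
  ]
}}

```text
time: 4.2
ee_pos: [0.5627, -0.3371, 0.0231]
tcp_rot: [180.0, 0.0, 72.0]
wrist_force: [-0.3, -0.5, 0.5]
opening: 0.0856
grasp_force: 0.0
```

Emit:
{"op": "play_rows", "data": {
  "increments": [
    {"slide": [0,0,0],"angular": [0,0,0],"claw": -0.3},
    {"slide": [0,0,0],"angular": [0,0,0],"claw": -0.3},
    {"slide": [0,0,0],"angular": [0,0,0],"claw": -0.3},
    {"slide": [0,0,0],"angular": [0,0,0],"claw": -0.3},
    {"slide": [0,0,0],"angular": [0,0,0],"claw": -0.3},
    {"slide": [0,0,0],"angular": [0,0,0],"claw": -0.3},
    {"slide": [0,0,0],"angular": [0,0,0],"claw": -0.3},
    {"slide": [0,0,0],"angular": [0,0,0],"claw": -0.3}
  ],
  "squeeze": 30
}}

```text
time: 5.0
ee_pos: [0.5624, -0.337, 0.0222]
tcp_rot: [-180.0, -0.0, 72.0]
wrist_force: [-0.4, -0.2, -0.0]
opening: 0.0299
grasp_force: 0.0
```

Run:
```python
from h import *
a=bot.camera("top");b=bot.camera("scene")
x,y=map(int,proj("top",[.562,-.337,.05]));p=a[y-40:y+40,x-50:x+50]
x,y=map(int,proj("scene",[.562,-.337,.05]));q=b[y-40:y+40,x-50:x+50]
cv2.imwrite("pics/c3.png",cv2.resize(np.hstack([p,q])[:,:,::-1],None,fx=4,fy=4))
print(bot.get_obs()['opening'],bot.get_obs()['grasp_force'])
```

```text
0.029771686095234014 0.0
```

View pics/c3.png

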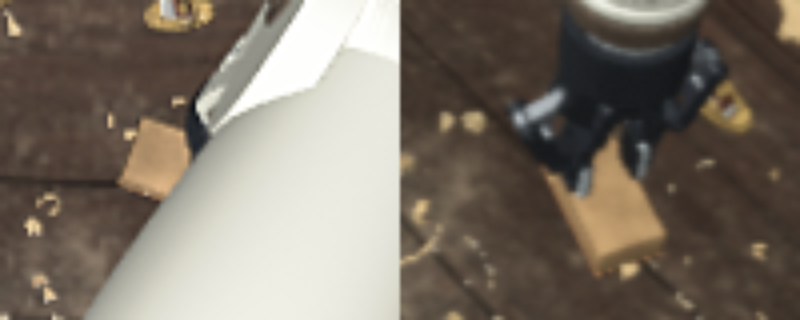

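The right half shows the fingertips at about (583,190) and (640,175), over the block's top face, so they closed on air above it. I'll check heights.

Run:
```python
from h import *
x,y=map(int,proj("scene",[.562,-.337,.05]))
f=lambda X:((proj("scene",X)-[x-50,y-40]+.375)*4+[400,0]).round()
o=bot.get_obs();print(o['ee_pos'],o['q'],o['tcp_rot'])
ty=np.array([.951,-.309,0])
for z in(0,.01,.02,.03,.04,.05,.06):
    c=np.array([.5624,-.337,z]);print(z,f(c),f(c-ty*.02),f(c+ty*.02))
# block height: triangulate top-face corners
C=lambda p:np.array(p)/4-.375
T=[(67,45),(193,88),(44,108)];S=[(112,34),(173,144),(49,52)]
for t,s in zip(T,S): print(tri(C(t)+[345,185],C(s)+[310,245])*1000)
```

```text
[ 0.56241709 -0.33697754  0.02225486] [-3.09275414e+01  1.99504725e+01  6.07881069e+00  7.61313425e+01
 -1.73704106e-03  7.70336640e+01] [-1.79996683e+02  1.01865256e-03  7.20387947e+01]
0 [598. 206.] [569. 216.] [626. 197.]
0.01 [599. 198.] [570. 208.] [628. 188.]
0.02 [601. 190.] [572. 200.] [629. 180.]
0.03 [602. 182.] [573. 192.] [631. 172.]
0.04 [604. 173.] [574. 183.] [633. 163.]
0.05 [605. 164.] [575. 174.] [634. 154.]
0.06 [606. 156.] [577. 166.] [636. 146.]
[ 598.35785991 -302.43446336   22.12145318]
[ 570.08677183 -385.87345934   25.57703042]
[ 556.02989379 -286.96971118   23.03485379]
```

Run:
```python
from h import *
b=bot.camera("scene")
x,y=map(int,proj("scene",[.562,-.337,.03]))
cv2.imwrite("pics/c4.png",cv2.resize(b[y-32:y+24,x-35:x+35,::-1],None,fx=10,fy=10,interpolation=cv2.INTER_CUBIC))
print([(n,((proj("scene",X)-[x-35,y-32]+.45)*10).round()) for n,X in(("tcp",[.5624,-.337,.022]),("tip",[.5624,-.337,.003]))])
```

```text
[('tcp', array([353., 341.])), ('tip', array([347., 381.]))]
```

View pics/c4.png

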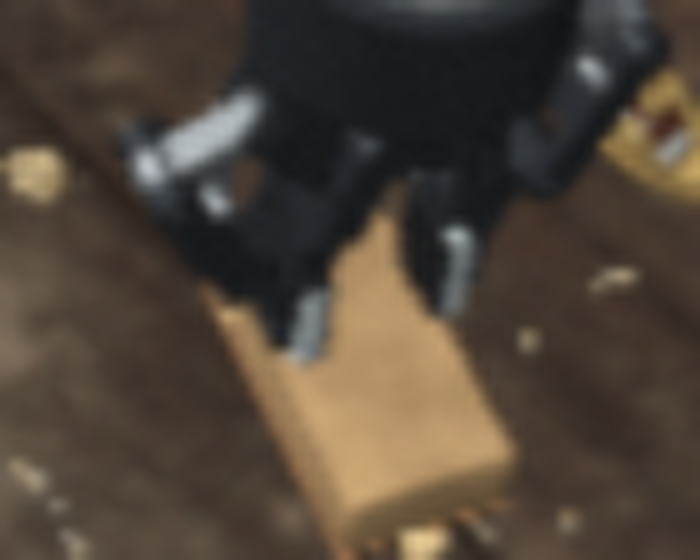

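Run:
```python
from h import *
x,y=map(int,proj("scene",[.562,-.337,.05]))
f=lambda X:((proj("scene",X)-[x-50,y-40]+.375)*4+[400,0]).round()
ty=np.array([.951,-.309,0]);c=np.array([.564,-.3353,0.])
for z in(.07,.08,.09,.1,.11,.12,.13):
    p=c+[0,0,z];print(z,f(p-ty*.043),f(p+ty*.043))
print(bot.camera_info("scene")['t'])
x,y=map(int,proj("scene",[.562,-.337,.03]))
g=lambda X:((proj("scene",X)-[x-35,y-32]+.45)*10).round()
c=np.array([.5624,-.337,0.])
for z in(.0,.01,.02,.03,.04):
    p=c+[0,0,z];print(z,g(p-ty*.02),g(p+ty*.02))
print("block top ctr",g([.562,-.337,.027]))
```

```text
0.07 [543. 165.] [671. 122.]
0.08 [544. 156.] [673. 113.]
0.09 [545. 147.] [675. 104.]
0.1 [546. 138.] [677.  94.]
0.11 [547. 129.] [679.  85.]
0.12 [548. 119.] [681.  75.]
0.13 [550. 110.] [684.  65.]
[-0.51126152  0.2546921   1.07994809]
0.0 [274. 411.] [417. 362.]
0.01 [277. 391.] [421. 342.]
0.02 [280. 370.] [424. 321.]
0.03 [283. 350.] [428. 300.]
0.04 [286. 328.] [432. 278.]
block top ctr [354. 332.]
```

The pads are clearly above the block: tips at (300,360) and (455,315), at z ≈ 28 mm while the TCP reads 22 mm. So the tips sit about 20 mm farther back than I assumed. I'll open and descend by feel.

Emit:
{"op": "play_rows", "data": {
  "increments": [
    {"slide": [0,0,0],"angular": [0,0,0],"claw": 1},
    {"slide": [0,0,0],"angular": [0,0,0],"claw": 1},
    {"slide": [0,0,0],"angular": [0,0,0],"claw": 1},
    {"slide": [0,0,0],"angular": [0,0,0],"claw": 1},
    {"slide": [0,0,0],"angular": [0,0,0],"claw": 1},
    {"slide": [0,0,5],"angular": [0,0,0],"claw": 1},
    {"slide": [0,0,0],"angular": [0,0,0],"claw": 1}
  ]
}}

```text
time: 5.85
ee_pos: [0.5621, -0.3368, 0.0164]
tcp_rot: [-179.9, -0.0, 72.0]
wrist_force: [-0.1, -0.1, -0.4]
opening: 0.0853
grasp_force: 0.0
```

Emit:
{"op": "play_rows", "data": {
  "increments": [
    {"slide": [0,0,4],"angular": [0,0,0],"claw": 1},
    {"slide": [0,0,0],"angular": [0,0,0],"claw": 1}
  ]
}}

```text
time: 6.05
ee_pos: [0.5621, -0.3368, 0.0125]
tcp_rot: [-179.9, -0.0, 72.0]
wrist_force: [-0.1, 0.1, -0.5]
opening: 0.0853
grasp_force: 0.0
```

Run:
```python
from h import *
b=bot.camera("scene")
x,y=map(int,proj("scene",[.562,-.337,.03]))
cv2.imwrite("pics/c5.png",cv2.resize(b[y-36:y+24,x-40:x+40,::-1],None,fx=9,fy=9,interpolation=cv2.INTER_CUBIC))
```

```text
(no output)
```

View pics/c5.png

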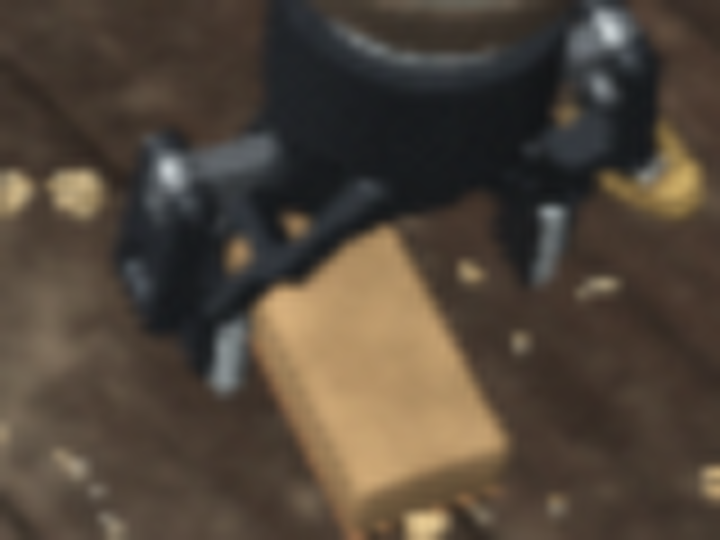

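The open fingers straddle the block, with tips at (225,385) and (540,280), still well above the bench and with no contact. Descending farther in small steps.

Emit:
{"op": "play_rows", "data": {
  "increments": [
    {"slide": [0,0,5],"angular": [0,0,0],"claw": 1},
    {"slide": [0,0,0],"angular": [0,0,0],"claw": 1}
  ]
}}

```text
time: 6.3
ee_pos: [0.5621, -0.3368, 0.0075]
tcp_rot: [-179.9, -0.0, 72.0]
wrist_force: [-0.3, 0.6, -0.2]
opening: 0.0851
grasp_force: 0.0
```

Emit:
{"op": "play_rows", "data": {
  "increments": [
    {"slide": [0,0,5],"angular": [0,0,0],"claw": 1},
    {"slide": [0,0,0],"angular": [0,0,0],"claw": 1}
  ]
}}

```text
time: 6.5
ee_pos: [0.5621, -0.3368, 0.0025]
tcp_rot: [-179.9, -0.0, 72.0]
wrist_force: [0.5, -0.1, -0.6]
opening: 0.0854
grasp_force: 0.0
```

Emit:
{"op": "play_rows", "data": {
  "increments": [
    {"slide": [0,0,3],"angular": [0,0,0],"claw": 0.4},
    {"slide": [0,0,0],"angular": [0,0,0],"claw": 0.3},
    {"slide": [0,0,0],"angular": [0,0,0],"claw": 0.2},
    {"slide": [0,0,0],"angular": [0,0,0],"claw": 0.1},
    {"slide": [0,0,0],"angular": [0,0,0],"claw": 0},
    {"slide": [0,0,0],"angular": [0,0,0],"claw": -0.1},
    {"slide": [0,0,0],"angular": [0,0,0],"claw": -0.2},
    {"slide": [0,0,0],"angular": [0,0,0],"claw": -0.3}
  ],
  "squeeze": 30
}}

```text
time: 7.3
ee_pos: [0.5626, -0.3371, 0.0007]
tcp_rot: [180.0, 0.0, 72.0]
wrist_force: [-1.0, -0.5, 4.0]
opening: 0.0453
grasp_force: 32.0
```

Gripped: 45.3 mm opening at 32 N. Lift, turn to the fixture's direction, and carry.

Emit:
{"op": "play_rows", "data": {
  "increments": [
    {"slide": [0,0,-20],"angular": [0,0,0],"claw": -0.3},
    {"slide": [0,0,-30],"angular": [0,0,0],"claw": -0.3},
    {"slide": [0,0,-30],"angular": [0,0,0],"claw": -0.3},
    {"slide": [0,0,0],"angular": [0,0,-8.3],"claw": -0.3},
    {"slide": [0,0,0],"angular": [0,0,-8.3],"claw": -0.3},
    {"slide": [0,0,0],"angular": [0,0,-8.2],"claw": -0.3},
    {"slide": [0,0,0],"angular": [0,0,0],"claw": -0.3}
  ]
}}

```text
time: 8.0
ee_pos: [0.5622, -0.3369, 0.0798]
tcp_rot: [-180.0, -0.0, 97.0]
wrist_force: [1.2, 0.0, -0.8]
opening: 0.0448
grasp_force: 31.6
```

Emit:
{"op": "play_rows", "data": {
  "increments": [
    {"slide": [42,4,0],"angular": [0,0,0],"claw": -0.3},
    {"slide": [42,4,0],"angular": [0,0,0],"claw": -0.3},
    {"slide": [42,4,0],"angular": [0,0,0],"claw": -0.3},
    {"slide": [42,4,0],"angular": [0,0,0],"claw": -0.3},
    {"slide": [42,4,0],"angular": [0,0,0],"claw": -0.3},
    {"slide": [42,4,0],"angular": [0,0,0],"claw": -0.3},
    {"slide": [42,4,0],"angular": [0,0,0],"claw": -0.3},
    {"slide": [38,4,0],"angular": [0,0,0],"claw": -0.3}
  ]
}}

```text
time: 8.8
ee_pos: [0.5541, -0.0017, 0.0801]
tcp_rot: [-180.0, -0.0, 96.6]
wrist_force: [0.5, -0.4, -0.7]
opening: 0.0454
grasp_force: 31.5
```

Emit:
{"op": "play_rows", "data": {
  "increments": [
    {"slide": [0,0,20],"angular": [0,0,0],"claw": -0.3},
    {"slide": [0,0,10],"angular": [0,0,0],"claw": -0.3},
    {"slide": [0,0,0],"angular": [0,0,0],"claw": -0.3},
    {"slide": [0,0,0],"angular": [0,0,0],"claw": -0.3}
  ]
}}

```text
time: 9.2
ee_pos: [0.5545, -0.0043, 0.0503]
tcp_rot: [-180.0, -0.0, 96.7]
wrist_force: [-0.5, -0.1, 0.1]
opening: 0.0452
grasp_force: 31.5
```

Run:
```python
from h import *
print(bot.get_obs()['ee_pos'])
b=bot.camera("scene")
x,y=map(int,proj("scene",[.554,-.004,.03]))
print(x-40,y-32)
cv2.imwrite("pics/c6.png",cv2.resize(b[y-32:y+34,x-40:x+48,::-1],None,fx=9,fy=9,interpolation=cv2.INTER_CUBIC))
```

```text
[ 0.55450784 -0.00425986  0.05027485]
214 159
```

View pics/c6.png

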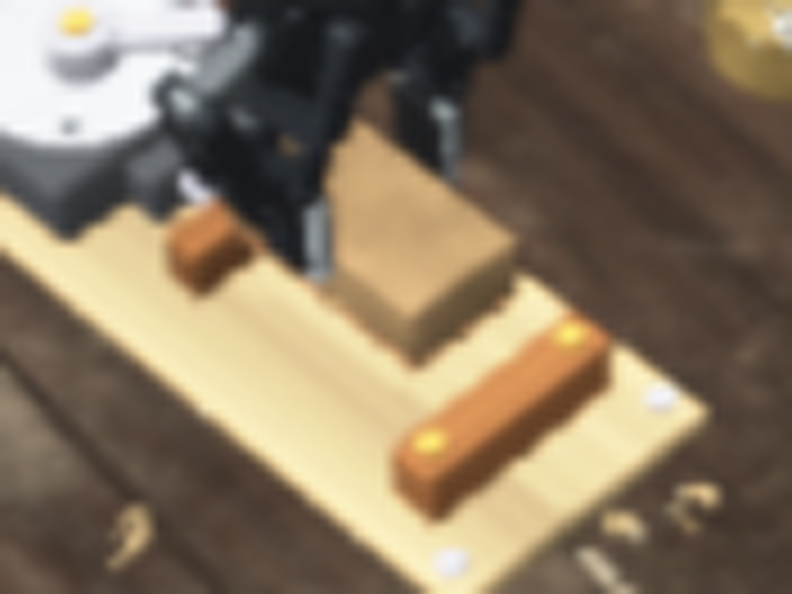

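The scene view shows the held block's fence end from (412,318) to (515,242), and the fence's inner top edge from (397,452) to (572,316). I'll check the gap.

Run:
```python
from h import *
P=lambda p,z:ray("scene",(p[0]+.5)/9-.5+214,(p[1]+.5)/9-.5+159,z)[:2]*1000
xf=np.array([.1186,-.9929]);yf=np.array([.9929,.1186]);ax=np.array([538,133.3])
for n,p,z in(("blk",(412,318),.0765),("blk",(515,242),.0765),("blkbot",(417,363),.0495),("blkbotR",(512,285),.0495),("fen",(397,452),.034),("fen",(572,316),.034),("fenback",(435,480),.034),("fenback",(608,345),.034),("screw",(430,441),.034),("screw",(571,333),.034),("jawfront top L",(210,265),.034)):
    q=P(p,z);print(n,q.round(1),"fix",((q-ax)@xf).round(1),((q-ax)@yf).round(1))
t=np.array([554.5,-4.3]);print("tcp fix",(t-ax)@xf,(t-ax)@yf)
```

```text
blk [536.7 -52.3] fix 184.1 -23.3
blk [579.7 -47.6] fix 184.6 19.9
blkbot [540.  -48.4] fix 180.6 -19.6
blkbotR [582.2 -41.6] fix 178.9 23.2
fen [521.  -62.1] fix 192.0 -40.0
fen [596.9 -52.8] fix 191.8 36.5
fenback [523.4 -78.3] fix 208.3 -39.6
fenback [598.2 -69.4] fix 208.4 35.7
screw [531.5 -65.1] fix 196.2 -30.0
screw [592.3 -58.2] fix 196.6 31.2
jawfront top L [520.9  37.1] fix 93.5 -28.4
tcp fix 138.57994000000002 0.06348999999999805
```

The fence face measures about x = 191 and the block's end about 183, so I'll shift 3 mm towards the fence and then lower.

Emit:
{"op": "play_rows", "data": {
  "increments": [
    {"slide": [-3,0,0],"angular": [0,0,0],"claw": -0.3},
    {"slide": [0,0,15],"angular": [0,0,0],"claw": -0.3},
    {"slide": [0,0,15],"angular": [0,0,0],"claw": -0.3},
    {"slide": [0,0,7],"angular": [0,0,0],"claw": -0.3},
    {"slide": [0,0,0],"angular": [0,0,0],"claw": -0.3},
    {"slide": [0,0,0],"angular": [0,0,0],"claw": -0.3}
  ]
}}

```text
time: 9.85
ee_pos: [0.5548, -0.0065, 0.0128]
tcp_rot: [-180.0, -0.0, 96.8]
wrist_force: [-0.1, -0.5, 0.0]
opening: 0.0451
grasp_force: 32.0
```

Emit:
{"op": "play_rows", "data": {
  "increments": [
    {"slide": [0,0,1.5],"angular": [0,0,0],"claw": -0.3},
    {"slide": [0,0,0],"angular": [0,0,0],"claw": -0.3}
  ]
}}

```text
time: 10.05
ee_pos: [0.5551, -0.0064, 0.0118]
tcp_rot: [180.0, -0.0, 96.8]
wrist_force: [0.7, 0.6, -0.8]
opening: 0.045
grasp_force: 32.0
```

Emit:
{"op": "play_rows", "data": {
  "increments": [
    {"slide": [0,0,0.5],"angular": [0,0,0],"claw": -0.3},
    {"slide": [0,0,0],"angular": [0,0,0],"claw": -0.3}
  ]
}}

```text
time: 10.25
ee_pos: [0.5551, -0.0065, 0.0114]
tcp_rot: [180.0, 0.0, 96.8]
wrist_force: [-0.5, -0.3, -0.8]
opening: 0.045
grasp_force: 32.0
```

Emit:
{"op": "play_rows", "data": {
  "increments": [
    {"slide": [0,0,0.5],"angular": [0,0,0],"claw": -0.3},
    {"slide": [0,0,0],"angular": [0,0,0],"claw": -0.3}
  ]
}}

```text
time: 10.45
ee_pos: [0.555, -0.0065, 0.0108]
tcp_rot: [180.0, -0.0, 96.8]
wrist_force: [0.1, -0.1, -0.4]
opening: 0.0454
grasp_force: 32.0
```

Emit:
{"op": "play_rows", "data": {
  "increments": [
    {"slide": [0,0,0.7],"angular": [0,0,0],"claw": -0.3},
    {"slide": [0,0,0],"angular": [0,0,0],"claw": 0.3},
    {"slide": [0,0,0],"angular": [0,0,0],"claw": 0.6},
    {"slide": [0,0,0],"angular": [0,0,0],"claw": 1},
    {"slide": [0,0,0],"angular": [0,0,0],"claw": 1},
    {"slide": [0,0,0],"angular": [0,0,0],"claw": 1},
    {"slide": [0,0,-20],"angular": [0,0,0],"claw": 1},
    {"slide": [0,0,-40],"angular": [0,0,0],"claw": 1}
  ]
}}

```text
time: 11.25
ee_pos: [0.553, -0.0065, 0.0677]
tcp_rot: [-179.7, -0.0, 96.8]
wrist_force: [1.5, 0.8, -0.6]
opening: 0.0853
grasp_force: 0.0
```

Emit:
{"op": "play_rows", "data": {
  "increments": [
    {"slide": [0,0,-45],"angular": [0,0,0],"claw": 1},
    {"slide": [0,0,-25],"angular": [0,0,0],"claw": 1},
    {"slide": [0,-30,0],"angular": [0,0,0],"claw": 1},
    {"slide": [0,-40,0],"angular": [0,0,0],"claw": 1},
    {"slide": [0,-40,0],"angular": [0,0,0],"claw": 1},
    {"slide": [0,-40,0],"angular": [0,0,0],"claw": 1},
    {"slide": [0,0,0],"angular": [0,0,0],"claw": 1}
  ]
}}

```text
time: 11.95
ee_pos: [0.4028, -0.0247, 0.1407]
tcp_rot: [180.0, 0.0, 96.8]
wrist_force: [1.1, 0.2, 0.1]
opening: 0.0854
grasp_force: 0.0
```

Run:
```python
from h import *
b=bot.camera("scene");a=bot.camera("top")
p=cv2.resize(b[140:215,190:300],None,fx=4,fy=4,interpolation=cv2.INTER_CUBIC)
q=cv2.resize(a[180:240,165:300],None,fx=5,fy=5,interpolation=cv2.INTER_CUBIC)
o=np.zeros((600,680,3),np.uint8);o[:300,:440]=p;o[300:600,:675]=q
cv2.imwrite("pics/c7.png",o[:,:,::-1]);cv2.imwrite("pics/full_top7.png",a[:,:,::-1])
```

```text
(no output)
```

View pics/c7.png

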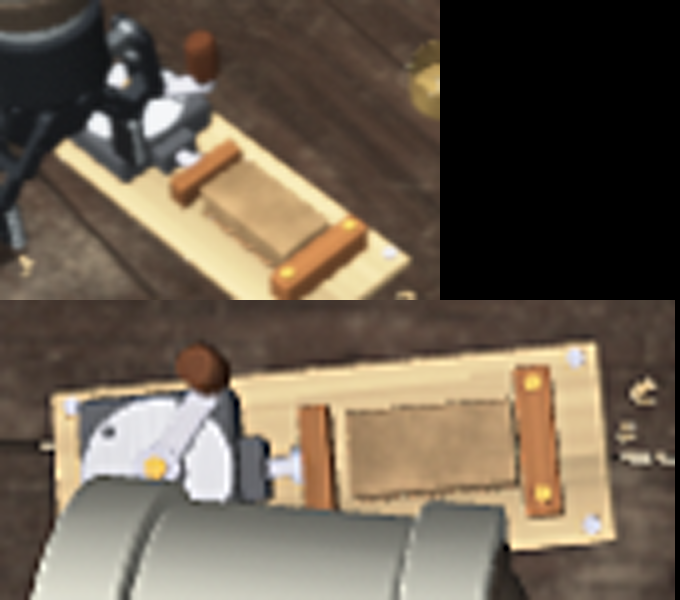

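The views show the block lying flat between jaw and fence, parallel to both: jaw face at x ≈ 332 and block 347–515 in the lower picture. It is centred across and close to the fence. Now the knob, whose top is at (203,367).

Emit:
{"op": "play_rows", "data": {
  "increments": [
    {"slide": [21,39,0],"angular": [0,0,0],"claw": 1},
    {"slide": [21,39,0],"angular": [0,0,0],"claw": 1},
    {"slide": [21,39,0],"angular": [0,0,0],"claw": 1},
    {"slide": [21,39,0],"angular": [0,0,0],"claw": 1},
    {"slide": [20,39,0],"angular": [0,0,0],"claw": 1},
    {"slide": [0,0,20],"angular": [0,0,0],"claw": 1},
    {"slide": [0,0,20],"angular": [0,0,0],"claw": 1},
    {"slide": [0,0,0],"angular": [0,0,0],"claw": 1}
  ]
}}

```text
time: 12.85
ee_pos: [0.5868, 0.1025, 0.0959]
tcp_rot: [-179.7, 0.0, 96.9]
wrist_force: [0.1, -0.4, -0.6]
opening: 0.0855
grasp_force: 0.0
```

Emit:
{"op": "play_rows", "data": {
  "increments": [
    {"slide": [0,0,12],"angular": [0,0,0],"claw": 1},
    {"slide": [0,0,8],"angular": [0,0,0],"claw": 1},
    {"slide": [0,0,8],"angular": [0,0,0],"claw": 1},
    {"slide": [0,0,0],"angular": [0,0,0],"claw": 1}
  ]
}}

```text
time: 13.25
ee_pos: [0.5868, 0.1019, 0.0712]
tcp_rot: [-179.9, 0.0, 96.8]
wrist_force: [-0.3, 0.2, -0.1]
opening: 0.0855
grasp_force: 0.0
```

Run:
```python
from h import *
o=bot.get_obs();print(o['ee_pos'],o['wrist_force'])
b=bot.camera("scene")
x,y=map(int,proj("scene",[.5843,.1018,.09]));print(x-40,y-36)
cv2.imwrite("pics/c8.png",cv2.resize(b[y-36:y+30,x-44:x+40,::-1],None,fx=9,fy=9,interpolation=cv2.INTER_CUBIC))
```

```text
[0.58684463 0.10191024 0.07117815] [-0.32572598  0.2469807  -0.06603736]
200 115
```

View pics/c8.png

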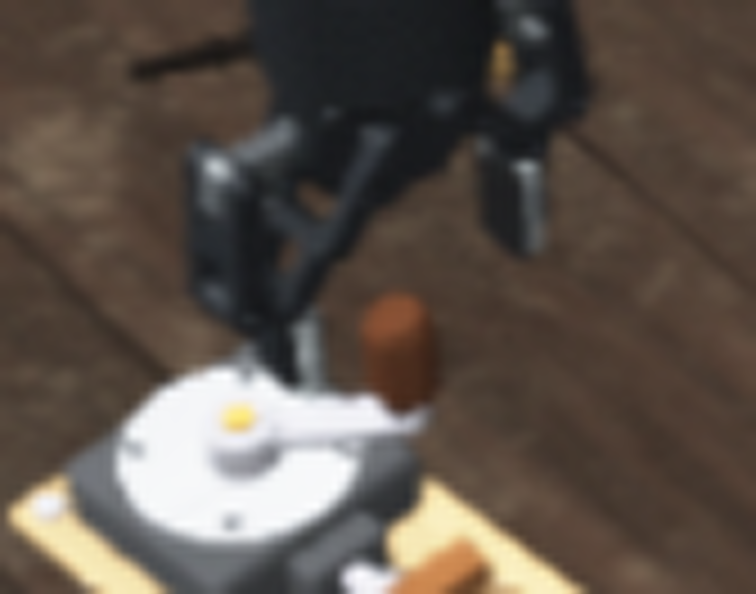

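The view shows the tips at about (310,385) and (535,250), with the knob between them at (400,350). I'll check the alignment numerically.

Run:
```python
from h import *
x,y=map(int,proj("scene",[.5843,.1018,.09]))
g=lambda X:((proj("scene",X)-[x-44,y-36]+.45)*9).round()
ty=np.array([.993,.118,0]);c=np.array([.5868,.1019,0])
for z in(.06,.07,.08,.09): print(z,g(c+[0,0,z]-ty*.05),g(c+[0,0,z]+ty*.05),g(c+[0,0,z]))
k=np.array([.5843,.1018,0])
print("knob top,mid,bot",[g(k+[0,0,z]) for z in(.097,.077,.057)])
print("axis cap",g([.538,.1331,.058]))
P=lambda p,z:ray("scene",(p[0]+.5)/9-.5+x-44,(p[1]+.5)/9-.5+y-36,z)*1000
print("knob mid seen",P((402,355),.077),"cap",P((238,418),.058))
```

```text
0.06 [301. 478.] [527. 324.] [416. 400.]
0.07 [298. 456.] [525. 302.] [414. 378.]
0.08 [295. 434.] [523. 279.] [411. 356.]
0.09 [292. 412.] [522. 257.] [409. 333.]
knob top,mid,bot [array([401., 321.]), array([406., 366.]), array([411., 410.])]
axis cap [240. 418.]
knob mid seen [586.23972206 106.65949905  77.        ] cap [537.61203937 133.65735727  58.        ]
```

Emit:
{"op": "play_rows", "data": {
  "increments": [
    {"slide": [0,-2.5,5],"angular": [0,0,0],"claw": 1},
    {"slide": [0,0,5],"angular": [0,0,0],"claw": 1},
    {"slide": [0,0,5],"angular": [0,0,0],"claw": 1},
    {"slide": [0,0,0],"angular": [0,0,0],"claw": 1}
  ]
}}

```text
time: 13.7
ee_pos: [0.5844, 0.1017, 0.0562]
tcp_rot: [-179.9, 0.0, 96.8]
wrist_force: [-0.0, 0.7, 0.3]
opening: 0.0852
grasp_force: 0.0
```

Emit:
{"op": "play_rows", "data": {
  "increments": [
    {"slide": [0,0,0],"angular": [0,0,0],"claw": 0.3},
    {"slide": [0,0,0],"angular": [0,0,0],"claw": 0},
    {"slide": [0,0,0],"angular": [0,0,0],"claw": -0.2},
    {"slide": [0,0,0],"angular": [0,0,0],"claw": -0.3},
    {"slide": [0,0,0],"angular": [0,0,0],"claw": -0.6},
    {"slide": [0,0,0],"angular": [0,0,0],"claw": -0.8},
    {"slide": [0,0,0],"angular": [0,0,0],"claw": -0.8},
    {"slide": [0,0,0],"angular": [0,0,0],"claw": -0.8}
  ],
  "squeeze": 30
}}

```text
time: 14.5
ee_pos: [0.5853, 0.1017, 0.0575]
tcp_rot: [179.9, 0.0, 96.8]
wrist_force: [3.4, -2.0, 2.7]
opening: 0.0229
grasp_force: 29.6
```

Knob held: 22.9 mm opening and a small outward radial force. Next, a helper that turns the pose and force into the pin angle, the tangential push and the next rows.

```bash
cat > crank.py <<'E'
import sys,json,os,numpy as np
from scipy.optimize import least_squares
from workcell import bot
xf=np.array([.1186,-.9929]);yf=np.array([.9929,.1186])
o=bot.get_obs();F=o['wrist_force'];p=o['ee_pos'][:2]*1000
pin=p+F[:2]/6
L=json.load(open('pins.json')) if os.path.exists('pins.json') else []
L.append(pin.tolist());json.dump(L,open('pins.json','w'))
A0=np.array([539.0,132.0]);Q=np.array(L)
A=least_squares(lambda a:np.r_[np.hypot(*(Q-a).T)-55,(a-A0)/2.],A0).x
d=pin-A;th=np.arctan2(-d@xf,d@yf)
rad=d/np.hypot(*d);tan=np.array([-rad[1],rad[0]])
print("A",A.round(1),"R",np.hypot(*d).round(1),"theta",th.round(3),"push tan",(-F[:2]@tan).round(1),"rad on tool",(F[:2]@rad).round(1),"Fz",F[2].round(1),"z",o['ee_pos'][2].round(4))
# next rows: n steps of dth, measured pose -> circle (first row takes up the radial error)
n=int(sys.argv[1]);dt=float(sys.argv[2])
dk=p-A;thk=np.arctan2(-dk@xf,dk@yf);print("knob theta",thk.round(3),"radial err knob",(np.hypot(*dk)-55).round(1))
T=thk+dt*np.arange(n+1);S=np.c_[np.sin(T),np.cos(T)]*55
print(np.diff(S,axis=0).round(1).tolist())
E
python3 crank.py 8 0.08
```

```text
A [539.6 131.6] R 55.2 theta -0.697 push tan -0.2 rad on tool 3.9 Fz 2.7 z 0.0575
knob theta -0.698 radial err knob -0.5
[[3.5, 2.7], [3.7, 2.4], [3.9, 2.1], [4.0, 1.8], [4.2, 1.5], [4.3, 1.1], [4.3, 0.8], [4.4, 0.4]]
```

Emit:
{"op": "play_rows", "data": {
  "increments": [
    {"slide": [3.5,2.7,-0.5],"angular": [0,0,0],"claw": -0.8},
    {"slide": [3.7,2.4,-0.5],"angular": [0,0,0],"claw": -0.8},
    {"slide": [3.9,2.1,0],"angular": [0,0,0],"claw": -0.8},
    {"slide": [4.0,1.8,0],"angular": [0,0,0],"claw": -0.8},
    {"slide": [4.2,1.5,0],"angular": [0,0,0],"claw": -0.8}
  ]
}}

```text
time: 15.0
ee_pos: [0.5927, 0.1227, 0.0576]
tcp_rot: [-179.9, -0.0, 96.8]
wrist_force: [1.5, -1.3, -4.4]
opening: 0.0231
grasp_force: 29.6
```

```bash
python3 crank.py 8 0.08
```

```text
A [539.  131.2] R 54.6 theta -0.279 push tan 1.1 rad on tool 1.7 Fz -4.4 z 0.0576
knob theta -0.276 radial err knob -0.7
[[4.3, 1.0], [4.3, 0.7], [4.4, 0.3], [4.4, -0.0], [4.4, -0.4], [4.3, -0.7], [4.3, -1.1], [4.2, -1.4]]
```

Emit:
{"op": "play_rows", "data": {
  "increments": [
    {"slide": [4.3,1.0,0.5],"angular": [0,0,0],"claw": -0.8},
    {"slide": [4.3,0.7,0],"angular": [0,0,0],"claw": -0.8},
    {"slide": [4.4,0.3,0],"angular": [0,0,0],"claw": -0.8},
    {"slide": [4.4,0.0,0],"angular": [0,0,0],"claw": -0.8},
    {"slide": [4.4,-0.4,0],"angular": [0,0,0],"claw": -0.8},
    {"slide": [4.3,-0.7,0],"angular": [0,0,0],"claw": -0.8},
    {"slide": [4.3,-1.1,0],"angular": [0,0,0],"claw": -0.8}
  ]
}}

```text
time: 15.7
ee_pos: [0.5888, 0.1525, 0.0575]
tcp_rot: [-180.0, 0.0, 96.8]
wrist_force: [-1.9, -2.7, -0.1]
opening: 0.0231
grasp_force: 29.8
```

```bash
python3 crank.py 5 0.08
```

```text
A [538.5 130.3] R 54.5 theta 0.292 push tan 1.7 rad on tool -2.8 Fz -0.1 z 0.0575
knob theta 0.297 radial err knob -0.0
[[4.2, -1.5], [4.0, -1.8], [3.9, -2.1], [3.7, -2.4], [3.5, -2.7]]
```

Emit:
{"op": "play_rows", "data": {
  "increments": [
    {"slide": [4.1,-1.9,0],"angular": [0,0,0],"claw": -0.8},
    {"slide": [4.0,-1.8,0],"angular": [0,0,0],"claw": -0.8},
    {"slide": [3.9,-2.1,0],"angular": [0,0,0],"claw": -0.8},
    {"slide": [3.7,-2.4,0],"angular": [0,0,0],"claw": -0.8}
  ]
}}

```text
time: 16.1
ee_pos: [0.5789, 0.1671, 0.0575]
tcp_rot: [-180.0, 0.0, 96.8]
wrist_force: [-1.3, -3.9, -0.3]
opening: 0.0228
grasp_force: 29.8
```

```bash
python3 crank.py 5 0.06
```

```text
A [538.4 129.8] R 54.5 theta 0.619 push tan 2.0 rad on tool -3.6 Fz -0.3 z 0.0575
knob theta 0.625 radial err knob 0.1
[[2.6, -2.0], [2.5, -2.2], [2.4, -2.3], [2.2, -2.4], [2.1, -2.6]]
```

Emit:
{"op": "play_rows", "data": {
  "increments": [
    {"slide": [2.3,-2.4,0],"angular": [0,0,0],"claw": -0.8},
    {"slide": [2.5,-2.2,0],"angular": [0,0,0],"claw": -0.8},
    {"slide": [2.4,-2.3,0],"angular": [0,0,0],"claw": -0.8},
    {"slide": [2.2,-2.4,0],"angular": [0,0,0],"claw": -0.8}
  ]
}}

```text
time: 16.5
ee_pos: [0.5687, 0.1754, 0.0576]
tcp_rot: [180.0, 0.0, 96.8]
wrist_force: [1.2, -3.4, -2.3]
opening: 0.0228
grasp_force: 29.8
```

```bash
python3 crank.py 5 0.05
```

```text
A [538.3 129.5] R 54.6 theta 0.858 push tan 2.9 rad on tool -2.1 Fz -2.3 z 0.0576
knob theta 0.867 radial err knob -0.0
[[1.7, -2.1], [1.6, -2.2], [1.5, -2.3], [1.4, -2.4], [1.3, -2.4]]
```

Emit:
{"op": "play_rows", "data": {
  "increments": [
    {"slide": [1.6,-2.3,0.2],"angular": [0,0,0],"claw": -0.8},
    {"slide": [1.6,-2.2,0],"angular": [0,0,0],"claw": -0.8},
    {"slide": [1.5,-2.3,0],"angular": [0,0,0],"claw": -0.8},
    {"slide": [1.4,-2.4,0],"angular": [0,0,0],"claw": -0.8}
  ]
}}

```text
time: 16.9
ee_pos: [0.5589, 0.1804, 0.0575]
tcp_rot: [180.0, -0.0, 96.8]
wrist_force: [1.2, -3.2, -1.2]
opening: 0.023
grasp_force: 29.8
```

```bash
python3 crank.py 5 0.05
```

```text
A [538.3 129.3] R 54.6 theta 1.062 push tan 2.3 rad on tool -2.5 Fz -1.2 z 0.0575
knob theta 1.069 radial err knob 0.0
[[1.3, -2.4], [1.1, -2.5], [1.0, -2.6], [0.9, -2.6], [0.8, -2.6]]
```

Emit:
{"op": "play_rows", "data": {
  "increments": [
    {"slide": [1.0,-2.6,0],"angular": [0,0,0],"claw": -0.8},
    {"slide": [1.1,-2.5,0],"angular": [0,0,0],"claw": -0.8},
    {"slide": [1.0,-2.6,0],"angular": [0,0,0],"claw": -0.8},
    {"slide": [0.9,-2.6,0],"angular": [0,0,0],"claw": -0.8}
  ]
}}

```text
time: 17.3
ee_pos: [0.5482, 0.1831, 0.0575]
tcp_rot: [180.0, -0.0, 96.8]
wrist_force: [2.7, -0.3, -1.0]
opening: 0.0229
grasp_force: 29.8
```

```bash
python3 crank.py 5 0.05
```

```text
A [538.3 129.3] R 54.8 theta 1.263 push tan 2.7 rad on tool 0.2 Fz -1.0 z 0.0575
knob theta 1.272 radial err knob -0.2
[[0.7, -2.6], [0.6, -2.7], [0.5, -2.7], [0.3, -2.7], [0.2, -2.7]]
```

Emit:
{"op": "play_rows", "data": {
  "increments": [
    {"slide": [0.7,-2.6,0],"angular": [0,0,0],"claw": -0.8},
    {"slide": [0.6,-2.7,0],"angular": [0,0,0],"claw": -0.8},
    {"slide": [0.5,-2.7,0],"angular": [0,0,0],"claw": -0.8}
  ]
}}

```text
time: 17.6
ee_pos: [0.5402, 0.1839, 0.0575]
tcp_rot: [180.0, -0.0, 96.8]
wrist_force: [4.3, 0.3, -0.8]
opening: 0.0228
grasp_force: 29.8
```

```bash
python3 crank.py 5 0.05
```

```text
A [538.4 129.2] R 54.8 theta 1.406 push tan 4.3 rad on tool 0.5 Fz -0.8 z 0.0575
knob theta 1.419 radial err knob -0.3
[[0.3, -2.7], [0.2, -2.7], [0.1, -2.7], [-0.1, -2.7], [-0.2, -2.7]]
```

Emit:
{"op": "play_rows", "data": {
  "increments": [
    {"slide": [0.3,-2.7,0],"angular": [0,0,0],"claw": -0.8},
    {"slide": [0.2,-2.7,0],"angular": [0,0,0],"claw": -0.8},
    {"slide": [0.1,-2.7,0],"angular": [0,0,0],"claw": -0.8}
  ]
}}

```text
time: 17.9
ee_pos: [0.5326, 0.1836, 0.0576]
tcp_rot: [179.9, -0.0, 96.8]
wrist_force: [7.1, 0.5, -3.0]
opening: 0.0232
grasp_force: 29.7
```

```bash
python3 crank.py 5 0.05
```

```text
A [538.4 129.1] R 54.8 theta 1.536 push tan 7.1 rad on tool -0.1 Fz -3.0 z 0.0576
knob theta 1.557 radial err knob -0.2
[[-0.0, -2.7], [-0.2, -2.7], [-0.3, -2.7], [-0.4, -2.7], [-0.6, -2.7]]
```

Emit:
{"op": "play_rows", "data": {
  "increments": [
    {"slide": [0,-2.7,0],"angular": [0,0,0],"claw": -0.8},
    {"slide": [-0.2,-2.7,0],"angular": [0,0,0],"claw": -0.8}
  ]
}}

```text
time: 18.1
ee_pos: [0.5274, 0.1829, 0.0575]
tcp_rot: [179.9, -0.0, 96.8]
wrist_force: [7.7, 1.5, -3.4]
opening: 0.0233
grasp_force: 29.7
```

```bash
python3 crank.py 4 0.05
```

```text
A [538.4 129.1] R 54.9 theta 1.63 push tan 7.8 rad on tool 0.1 Fz -3.4 z 0.0575
knob theta 1.653 radial err knob -0.1
[[-0.3, -2.7], [-0.4, -2.7], [-0.6, -2.7], [-0.7, -2.7]]
```

Emit:
{"op": "play_rows", "data": {
  "increments": [
    {"slide": [-0.3,-2.7,0.2],"angular": [0,0,0],"claw": -0.8},
    {"slide": [-0.4,-2.7,0],"angular": [0,0,0],"claw": -0.8}
  ]
}}

```text
time: 18.3
ee_pos: [0.5221, 0.1816, 0.0576]
tcp_rot: [179.9, -0.0, 96.8]
wrist_force: [7.1, 1.7, -2.9]
opening: 0.0225
grasp_force: 29.7
```

```bash
python3 crank.py 4 0.05
```

```text
A [538.4 129.1] R 54.9 theta 1.732 push tan 7.3 rad on tool -0.3 Fz -2.9 z 0.0576
knob theta 1.754 radial err knob -0.0
[[-0.6, -2.7], [-0.7, -2.7], [-0.8, -2.6], [-1.0, -2.6]]
```

Emit:
{"op": "play_rows", "data": {
  "increments": [
    {"slide": [-0.6,-2.7,0.2],"angular": [0,0,0],"claw": -0.8},
    {"slide": [-0.7,-2.7,0],"angular": [0,0,0],"claw": -0.8}
  ]
}}

```text
time: 18.5
ee_pos: [0.5164, 0.1795, 0.0574]
tcp_rot: [179.9, -0.0, 96.8]
wrist_force: [4.2, 1.0, 1.6]
opening: 0.0231
grasp_force: 30.1
```

```bash
python3 crank.py 4 0.05
```

```text
A [538.4 129.1] R 54.9 theta 1.851 push tan 4.3 rad on tool -0.7 Fz 1.6 z 0.0574
knob theta 1.864 radial err knob 0.1
[[-0.9, -2.6], [-1.0, -2.6], [-1.1, -2.5], [-1.2, -2.5]]
```

Emit:
{"op": "play_rows", "data": {
  "increments": [
    {"slide": [-0.9,-2.6,0],"angular": [0,0,0],"claw": -0.8}
  ]
}}

```text
time: 18.6
ee_pos: [0.5137, 0.1782, 0.0574]
tcp_rot: [180.0, -0.0, 96.8]
wrist_force: [3.2, 0.9, 2.6]
opening: 0.023
grasp_force: 30.2
```

```bash
python3 crank.py 3 0.05
```

```text
A [538.4 129.1] R 54.9 theta 1.909 push tan 3.3 rad on tool -0.6 Fz 2.6 z 0.0574
knob theta 1.919 radial err knob 0.0
[[-1.0, -2.6], [-1.1, -2.5], [-1.3, -2.4]]
```

Emit:
{"op": "play_rows", "data": {
  "increments": [
    {"slide": [-1.0,-2.6,0],"angular": [0,0,0],"claw": -0.8}
  ]
}}

```text
time: 18.7
ee_pos: [0.5111, 0.1768, 0.0574]
tcp_rot: [180.0, -0.0, 96.8]
wrist_force: [2.7, 1.7, 3.2]
opening: 0.0231
grasp_force: 30.2
```

```bash
python3 crank.py 3 0.04
```

```text
A [538.4 129.1] R 55.0 theta 1.961 push tan 3.2 rad on tool 0.2 Fz 3.2 z 0.0574
knob theta 1.971 radial err knob 0.0
[[-0.9, -2.0], [-1.0, -2.0], [-1.1, -1.9]]
```

Emit:
{"op": "play_rows", "data": {
  "increments": [
    {"slide": [-0.6,-1.4,0],"angular": [0,0,0],"claw": -0.8},
    {"slide": [0,0,0],"angular": [0,0,0],"claw": -0.8},
    {"slide": [0,0,0],"angular": [0,0,0],"claw": -0.8}
  ]
}}

```text
time: 19.0
ee_pos: [0.5098, 0.176, 0.0573]
tcp_rot: [180.0, -0.0, 96.8]
wrist_force: [1.0, 1.2, 6.4]
opening: 0.0229
grasp_force: 30.6
```

```bash
python3 crank.py 1 0.0
```

```text
A [538.4 129.1] R 55.1 theta 1.995 push tan 1.5 rad on tool 0.5 Fz 6.4 z 0.0573
knob theta 2.0 radial err knob -0.0
[[0.0, 0.0]]
```

The push peaked at about 7.8 N and then fell to about 3 N at θ ≈ 1.83, so 1.995 is near the dwell's middle. Release and rise.

Emit:
{"op": "play_rows", "data": {
  "increments": [
    {"slide": [0,0,-0.5],"angular": [0,0,0],"claw": -0.5},
    {"slide": [0,0,0],"angular": [0,0,0],"claw": -0.2},
    {"slide": [0,0,0],"angular": [0,0,0],"claw": 0.2},
    {"slide": [0,0,0],"angular": [0,0,0],"claw": 0.6},
    {"slide": [0,0,0],"angular": [0,0,0],"claw": 1},
    {"slide": [0,0,0],"angular": [0,0,0],"claw": 1},
    {"slide": [0,0,0],"angular": [0,0,0],"claw": 1},
    {"slide": [0,0,-10],"angular": [0,0,0],"claw": 1}
  ]
}}

```text
time: 19.8
ee_pos: [0.5091, 0.1757, 0.0666]
tcp_rot: [-179.9, 0.0, 96.8]
wrist_force: [0.3, 0.6, 0.0]
opening: 0.0856
grasp_force: 0.0
```

Emit:
{"op": "play_rows", "data": {
  "increments": [
    {"slide": [0,0,-20],"angular": [0,0,0],"claw": 1},
    {"slide": [0,0,-40],"angular": [0,0,0],"claw": 1},
    {"slide": [0,0,-40],"angular": [0,0,0],"claw": 1},
    {"slide": [0,-40,0],"angular": [0,0,0],"claw": 1},
    {"slide": [20,-40,0],"angular": [0,0,0],"claw": 1},
    {"slide": [30,-35,0],"angular": [0,0,0],"claw": 1},
    {"slide": [30,-20,0],"angular": [0,0,0],"claw": 1},
    {"slide": [0,0,0],"angular": [0,0,0],"claw": 1}
  ]
}}

```text
time: 20.6
ee_pos: [0.3642, 0.2414, 0.1688]
tcp_rot: [179.9, -0.1, 97.0]
wrist_force: [-0.1, 0.7, 0.2]
opening: 0.0854
grasp_force: 0.0
```

Run:
```python
from h import *
xf=np.array([.1186,-.9929]);yf=np.array([.9929,.1186]);A=np.array([538.4,129.1])
for n,box in(("top",(170,180,230,245)),("scene",(190,130,260,200))):
    im=bot.camera(n);h=cv2.cvtColor(im,cv2.COLOR_RGB2HSV);x0,y0,x1,y1=box
    s=h[y0:y1,x0:x1];m=((s[...,0]<14)&(s[...,1]>110)&(s[...,2]<150)&(s[...,2]>40)).astype(np.uint8)
    k,l,st,c=cv2.connectedComponentsWithStats(m)
    for i in range(1,k):
        if st[i,4]>15:
            u=c[i]+[x0,y0];q=ray(n,*u,.085 if n=="top" else .077)[:2]*1000-[*A];print(n,st[i],u.round(1),"theta",np.arctan2(-q@xf,q@yf).round(2),"R",np.hypot(*q).round(1))
# block & jaw in top view: gap profile along fixture x at z .034..
im=bot.camera("top");cv2.imwrite("pics/end.png",im[:,:,::-1])
print([(d,im[tuple(proj("top",[*( (A+xf*d+yf*12)/1000),.035]).round().astype(int)[::-1])].tolist()) for d in range(68,215,4)])
```

```text
top [ 0 38 11 10 66] [174.6 222.7] theta 1.99 R 57.6
scene [10 15  9 13 93] [203.9 151.2] theta 1.93 R 62.0
[(68, [249, 234, 188]), (72, [250, 236, 189]), (76, [228, 197, 147]), (80, [214, 146, 96]), (84, [216, 146, 94]), (88, [213, 144, 93]), (92, [159, 117, 81]), (96, [190, 157, 118]), (100, [197, 159, 119]), (104, [204, 165, 125]), (108, [203, 166, 123]), (112, [203, 166, 125]), (116, [214, 175, 131]), (120, [211, 174, 130]), (124, [218, 181, 135]), (128, [221, 184, 137]), (132, [223, 186, 140]), (136, [221, 183, 137]), (140, [220, 182, 138]), (144, [216, 177, 133]), (148, [222, 184, 138]), (152, [221, 183, 136]), (156, [217, 179, 133]), (160, [214, 177, 133]), (164, [218, 179, 134]), (168, [223, 185, 138]), (172, [227, 192, 144]), (176, [227, 190, 142]), (180, [214, 178, 135]), (184, [169, 120, 84]), (188, [225, 154, 101]), (192, [229, 159, 104]), (196, [227, 156, 102]), (200, [226, 151, 98]), (204, [249, 234, 181]), (208, [250, 236, 187]), (212, [247, 229, 181])]
```

```bash
python3 -c "
from workcell import bot
print(bot.job_done())"
```

```text
the job is handed in; nothing more can be done
None
```

The block lies flat between jaw and fence, with the jaw closed on it and no gap showing at either end. The crank is on the dwell at about 1.99 rad: the push peaked near 8 N, then fell, and the crank stayed put for over a second after I let go. The job is handed in at about 21 s.

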